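# Slide the stage plate along the ledge until its edge overhangs

## Robot

A 6-joint arm with a two-finger parallel gripper is mounted at the origin on the work surface; the furniture and walls round the work are solid. World frame = base frame: x ahead of the robot, y to its left, z up, the work surface at z = 0. Lengths are in m, angles in rad, forces in N, time in s.
With the tool pointing down it reaches from about 0.4 to 0.925 m from the base axis. Payload 3.4 kg.
Tool frame: the origin (TCP) lies on the centre line of the jaws, within the pads' length; the fingertips stand 25 mm ahead of it and the grasp point (between the pads) lies 6 mm ahead of it; z points along the fingers, y is the line along which they close (so a half turn about z gives the same grasp; the last joint's range is limited). The gripper opens to 85 mm and grips with 20 to 120 N. Pads are 22 mm wide; open, the fingers measure 114 mm over their backs; the gripper's body (76 mm by 85 mm) begins 54 mm behind the grasp point. The pads swing forward as they close: fully open they stand 13 mm farther back than shut.
Start: joints at [-1.2, 0.307, 1.506, -0, 1.328, -0.073], TCP at [0.247, -0.519, 0.256] pointing down, gripper open.
Joint ranges: [-3.12, 3.12], [-1.05, 2.28], [0.14, 2.33], [-1.42, 4.57], [0.1, 2.73], [-2.68, 2.68]. Speed limits (rad/s): [2.57, 2.57, 3.14, 3.14, 3.14, 3.14].

## Interface

Orientations are given as a rotation vector (axis times angle).
In Python, from bench import bot gives the robot as it stands. The module is installed in compiled form; this text tells all that it offers.
- The arm moves only by the tool servo_tool, never from a script. Its argument "series" is a list of rows, each an object of numbers: "tx", "ty", "tz": the shift along the tool's x, y, z in mm; "twist": the turn about the tool's z in degrees. In form: [{"tx": .., "ty": .., "tz": .., "twist": ..}, ...]. A call has 1 to 5 rows; each row is the pose to reach, as a shift and turn from the pose commanded when the call began, along the tool's axes at that moment; what a row does not reach only later rows make up. A row lasts 1/10 s, in which the tool goes at most 50 mm and 8.59 degrees, less where a joint would pass 70% of its speed; a pose out of reach is approached as far as the arm can. A call with a gripper value outside its range is refused whole. "claw" is the opening, from 0 (shut) to 1 (fully open), set as the call begins (left out, the last holds). The fingers move at their own pace and stop on an object; the grip force is fixed at half the most. Time passes only in rows, so rows that repeat a pose let the fingers close. It gives the time, the measured TCP pose, the force, the opening and the grip force at its end, in the units of the state.
- bot.get_state(): the state, without advancing time (a new reading comes with each control period).
- bot.grab_frame(name): name is "scene" or "top" or "wrist"; returns the picture (384x512x3 uint8, blue, green, red); there is no depth.
- bot.calibration(name): a dict with "mtx" (3x3 intrinsics, pixels), "k1" (the pictures are not rectified: a ray, as slopes to the right and down, at radius r is drawn at 1 + k1 r^2 times it, then the intrinsics apply), "cam_to_world" (4x4, takes a point from camera to world coordinates). Camera axes: x right, y up, looking along -z (the intrinsics and any distortion apply to the point x, -y, -z); pixel columns grow to the right and rows downward; lengths in m; the calibration is good to about 2 mm. A picture is of the moment at which its call begins: read the wrist's pose just before it. calibration takes no time and is no camera call; for the wrist camera it gives the pose at the moment of the call.
- bot.job_done(): hands the job in; it is judged then, once.
Trained networks look in the newest picture that a camera, given by its name, has taken for a name from the list of things; names that differ only in an ending like _2 or _b are one class to them, and where a whole thing is asked for, a point or a joint stands for the part that bears it (a point fixed in the world has none). Each returns a list of dicts, best first, with "conf" (0 to 1); they miss things now and then, are a little off and sometimes report something else, mostly with a low value. They report only what shows in the picture. A call takes as long as a camera call. They do not tell look-alikes from the thing itself.
- bot.look_for(camera, thing): "centre" ([x, y, z] in m, in the coordinates of the camera as it stood for that picture, good to about 4 mm: the middle of the surface that is visible of it).
- bot.trace(camera, thing): "mask" (384x512 bool, what is visible of it).
The state is a dict: "clock": time; "qpos": joint angles; "qvel": joint speeds; "joint_efforts": joint torques, N m; "eef_pos": TCP position; "eef_rot": TCP orientation; "ft_force": force on the tool from outside, world axes, zero at the start; "moment": the same for the moment, N m; "grip_width": opening from 0.0 (shut) to 1.0 (fully open); "gripper_force": force on a finger pad.
Only numpy, scipy, OpenCV 4.12 (cv2) and the standard library are available. Lean on these libraries where they do the work, as an engineer would, in place of code of your own. Each camera call takes 0.05 s, during which the arm holds its last target. There are 200 camera calls.

## Task

The spare stage plate lies flat on the green ledge, where nobody can get a finger under it. Without gripping or lifting it, push it with the fingertips back against the fence and along to the end of the ledge where the pot with the blue lid stands, until about a third of its width sticks out over that end, ready to be taken by its edge. It must stay lying flat on the ledge, touching or all but touching the fence; leave the pots, the lens cap and the suture packet alone.

Things in the scene. Friction and masses are not known exactly. Their poses are not given: they have to be found in the camera images.
- stage_plate: spare microscope stage plate, loose: a thin round disc, white on top, black underneath, 62 mm across, about 50 g; it stands 4 mm proud of the ledge. Origin on its axis, level with its underside (at rest within 1 mm of the ledge's top face); z up.
- ledge: fixed green shelf on the bench, 300 mm long (its y), 120 mm deep (its x, away from the robot), top face 40 mm up, turned by up to 0.5 rad. Origin on the bench under its middle: ends at y = +-150 mm (both open), front edge x = -60 mm. An aluminium fence along the back edge stands 12 mm above the top; its front face is at x = +50 mm (the plate's centre at x = +19 mm touches it).
- blue_pot: specimen pot with a blue screw lid, 46 mm across, 56 mm high, loose, standing on the bench beyond one end of the ledge (which end varies); it marks the end to use. Origin: centre of its underside.
- white_pot: like the blue-lidded pot but with a white lid, standing beyond the other end. Origin: centre of its underside.
- lens_cap: black lens cap, 43 mm across, 13 mm high, loose on the bench in front of the ledge. Origin: centre of its underside.
- suture_pack: flat white and red suture packet, 55 x 85 x 10 mm, loose on the bench behind the ledge. Origin: centre of its underside.
There are look-alikes about, which are no part of the job. Of the things like the stage_plate, leave any that is orange; of the rest the larger one is meant.

How it is judged:
At the end, for the whole second after the job is handed in: The plate lies flat and still on the ledge, no more than 5 mm from the fence, with 13 to 27 mm of its 62 mm sticking out past the end where the blue-lidded pot stands (((y of blue_pot in the frame of ledge above 0 m and y of stage_plate in the frame of ledge between 0.132 and 0.146 m) or (y of blue_pot in the frame of ledge below 0 m and y of stage_plate in the frame of ledge between -0.146 and -0.132 m)) and x of stage_plate in the frame of ledge above 0.014 m and z of stage_plate in the frame of ledge between 0.036 and 0.042 m and angle between stage_plate's own z axis and vertical below 0.06 rad and linear speed of stage_plate below 0.01 m/s); the robot touches nothing.
It fails at once if the plate is lifted off the ledge or climbs the fence (more than 6 mm) (z of stage_plate in the frame of ledge above 0.045 m).
It fails at once if the plate tips or falls off the ledge (angle between stage_plate's own z axis and vertical above 0.2 rad or z of stage_plate in the frame of ledge below 0.03 m).
It fails at once if a pot, the lens cap or the suture packet is moved by more than 15 mm (distance of any of blue_pot, white_pot, lens_cap, suture_pack from where it was at the start of the episode above 0.015 m).
It also fails if it takes over 61 s, if anything falls off the work surface, if the arm or the gripper's body presses on something with over 40 N, if the wrist force passes 120 N, or if a joint passes its speed limit or range.

## Working session

There is one attempt and no reset: what is moved stays moved. The work goes in short steps, Python scripts to look and compute and a tool call to move; the robot and the scene stay as the last step left them, time stands still between calls to the robot, and variables do not carry over. Pictures are saved under pics/ and viewed, at most 10 in all, crops included, and the job is handed in when it is done.

Besides the shell and the picture viewer there is one more tool, called after "Emit:" by a JSON object that holds its "name" and its "arguments", one argument or row to a line. servo_tool: Moves the arm, as the interface text tells. Its arguments: {"type":"object","properties":{"series":{"type":"array"},"claw":{"type":"number"}},"required":["series"]}

```bash
mkdir -p pics; cat > h.py <<'E'
import numpy as np,cv2
from bench import bot
from scipy.spatial.transform import Rotation as R
def ray(name,u,v,z,cal=None):
    c=cal or bot.calibration(name);K=np.array(c["mtx"]);T=np.array(c["cam_to_world"])
    d=np.array([(u-K[0,2])/K[0,0],(v-K[1,2])/K[1,1]]);s=d.copy()
    for _ in range(20): s=d/(1+c["k1"]*(s@s))
    w=T[:3,:3]@np.array([s[0],-s[1],-1]);o=T[:3,3]
    return o+w*(z-o[2])/w[2]
def w(name,p):
    T=np.array(bot.calibration(name)["cam_to_world"]);return T[:3,:3]@np.array(p)+T[:3,3]
E
python3 - <<'E'
from h import *
np.set_printoptions(precision=3,suppress=True)
for n in("top","scene"):
    cv2.imwrite(f"pics/{n}0.png",bot.grab_frame(n))
    for t in("stage_plate","ledge","blue_pot","white_pot","lens_cap","suture_pack"):
        print(n,t,[(round(d["conf"],2),w(n,d["centre"])) for d in bot.look_for(n,t)])
s=bot.get_state();print(s["clock"],s["eef_pos"],R.from_rotvec(s["eef_rot"]).as_matrix())
E
```

```text
top stage_plate [(0.89, array([ 0.516, -0.04 ,  0.044])), (0.81, array([0.464, 0.175, 0.005])), (0.64, array([0.418, 0.074, 0.002]))]
top ledge [(0.95, array([ 0.524, -0.06 ,  0.041])), (0.25, array([ 0.517, -0.039,  0.045]))]
top blue_pot [(0.96, array([ 0.516, -0.276,  0.055]))]
top white_pot [(0.75, array([0.56 , 0.176, 0.054]))]
top lens_cap [(0.64, array([ 0.405, -0.01 ,  0.007]))]
top suture_pack [(0.82, array([ 0.639, -0.049,  0.009]))]
scene stage_plate [(0.74, array([ 0.513, -0.033,  0.042])), (0.61, array([0.458, 0.179, 0.003])), (0.46, array([0.416, 0.079, 0.003]))]
scene ledge []
scene blue_pot [(0.63, array([ 0.528, -0.259,  0.039]))]
scene white_pot [(0.92, array([0.563, 0.191, 0.057]))]
scene lens_cap [(0.76, array([ 0.405, -0.004,  0.015]))]
scene suture_pack [(0.96, array([ 0.644, -0.046,  0.014]))]
0.7 [ 0.247 -0.519  0.256] [[ 0.903  0.429  0.   ]
 [ 0.429 -0.903 -0.   ]
 [-0.     0.    -1.   ]]
```

View pics/top0.png

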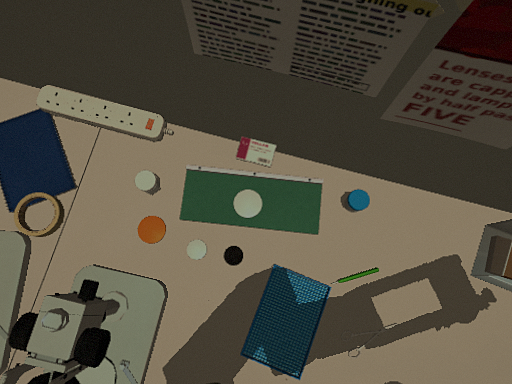

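View pics/scene0.png

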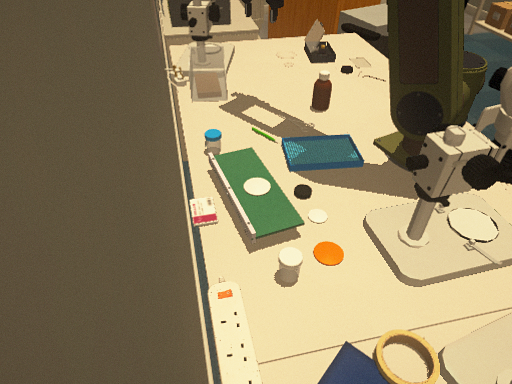

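The top view shows a white disc on the ledge at (248,204) and the blue pot beyond the right end (358,200). The ledge corners are roughly (187,167), (322,179), (318,234) and (181,220). The scene view agrees: the other white disc and the orange one are on the bench. Next I fit the ledge pose.

```bash
cat >> h.py <<'E'
from scipy.optimize import least_squares
def hull_pts(n,mask,z):
    c=max(cv2.findContours(mask.astype(np.uint8),0,cv2.CHAIN_APPROX_NONE)[0],key=cv2.contourArea)[:,0]
    cal=bot.calibration(n);return np.array([ray(n,*p,z,cal)[:2] for p in c],np.float32)
def green(im):
    h=cv2.cvtColor(im,cv2.COLOR_BGR2HSV);return cv2.inRange(h,(60,100,30),(88,255,255))>0
def disc(im,n,uv=None):
    for d in bot.trace(n,"stage_plate"):
        p=hull_pts(n,d["mask"],0.044);e=cv2.minEnclosingCircle(p);print("disc",e,d["conf"],d["mask"].sum())
E
python3 - <<'E'
from h import *
np.set_printoptions(precision=4,suppress=True)
im=bot.grab_frame("top");m=green(im)
n,l,st,_=cv2.connectedComponentsWithStats(m.astype(np.uint8));k=1+st[1:,4].argmax();print(st[k])
P=hull_pts("top",l==k,.04);r=cv2.minAreaRect(P);print(r,cv2.boxPoints(r))
disc(im,"top");print(bot.calibration("top")["cam_to_world"])
E
```

```text
[ 180  171  142   63 5631]
((0.5184832215309143, -0.04697570204734802), (0.2965092658996582, 0.1081695407629013), 84.15362548828125) [[ 0.4496 -0.189 ]
 [ 0.5572 -0.2   ]
 [ 0.5874  0.095 ]
 [ 0.4798  0.106 ]]
disc ((0.4562092423439026, 0.16424095630645752), 0.02937440201640129) 0.88 591
disc ((0.4138684570789337, 0.06834566593170166), 0.021256236359477043) 0.84 317
disc ((0.5136102437973022, -0.03803586959838867), 0.031373653560876846) 0.83 636
disc ((0.5246677994728088, -0.048014234751462936), 0.15916550159454346) 0.36 6986
[[ 0.0044  0.9804 -0.1969  0.3632]
 [-1.      0.0059  0.007  -0.0448]
 [ 0.008   0.1968  0.9804  0.8707]
 [ 0.      0.      0.      1.    ]]
```

Emit:
{"name": "servo_tool", "arguments": {
  "series": [
    {"tx": 400, "ty": -348, "tz": 60},
    {"tx": 400, "ty": -348, "tz": 60},
    {"tx": 400, "ty": -348, "tz": 60},
    {"tx": 400, "ty": -348, "tz": 60},
    {"tx": 400, "ty": -348, "tz": 60}
  ],
  "claw": 0
}}

```text
invalid input at $.series[0]: expected keys tx, ty, tz, twist
```

Emit:
{"name": "servo_tool", "arguments": {
  "series": [
    {"tx": 400, "ty": -348, "tz": 60, "twist": 0},
    {"tx": 400, "ty": -348, "tz": 60, "twist": 0},
    {"tx": 400, "ty": -348, "tz": 60, "twist": 0},
    {"tx": 400, "ty": -348, "tz": 60, "twist": 0},
    {"tx": 400, "ty": -348, "tz": 60, "twist": 0}
  ],
  "claw": 0
}}

```text
clock: 1.3
eef_pos: [0.3466, -0.2899, 0.2282]
eef_rot: [3.064, 0.69, 0.001]
ft_force: [0.8, 0.7, 0.4]
grip_width: 0.143
gripper_force: 0.0
```

Emit:
{"name": "servo_tool", "arguments": {
  "series": [
    {"tx": 212, "ty": -184, "tz": 98, "twist": 8},
    {"tx": 212, "ty": -184, "tz": 98, "twist": 16},
    {"tx": 212, "ty": -184, "tz": 98, "twist": 24},
    {"tx": 212, "ty": -184, "tz": 98, "twist": 31.2},
    {"tx": 212, "ty": -184, "tz": 98, "twist": 31.2}
  ]
}}

```text
clock: 1.8
eef_pos: [0.4325, -0.0969, 0.1544]
eef_rot: [3.136, -0.165, 0.003]
ft_force: [0.9, 0.2, -0.4]
grip_width: 0.002
gripper_force: 0.0
```

```bash
cat >> h.py <<'E'
A=np.array([[.9948,-.1017],[.1017,.9948]]);O=np.array([.5235,-.0475])
def led(p): return A@(np.array(p)[:2]-O)*1000
def st():
    s=bot.get_state();r=R.from_rotvec(s["eef_rot"]).as_matrix()
    print("t",s["clock"],"led",led(s["eef_pos"]).round(1),"z",np.round(s["eef_pos"][2]*1000,1),"toolx,y in led",(A@r[:2,0]).round(3),(A@r[:2,1]).round(3),np.round(s["ft_force"],1),s["grip_width"])
E
python3 - <<'E'
from h import *
im=bot.grab_frame("wrist");cv2.imwrite("pics/w1.png",im);st();disc(im,"wrist")
for d in bot.look_for("wrist","stage_plate"): print(led(w("wrist",d["centre"])),d)
E
```

```text
t 1.85 led [-85.6 -51.5] z 152.1 toolx,y in led [1. 0.] [ 0. -1.] [ 2.6  5.7 -1.4] 0.0015463822860678168
disc ((0.5099903345108032, -0.031950000673532486), 0.031223127618432045) 0.94 5233
disc ((0.42559361457824707, 0.05263535678386688), 0.019870959222316742) 0.78 1428
disc ((0.4584279954433441, 0.1254560947418213), 0.02265714667737484) 0.61 605
[-92.77146991 196.27015571] {'centre': [-0.253, 0.0035, -0.275], 'conf': 0.87}
[-123.14192498  109.46830944] {'centre': [-0.1664, -0.025, -0.2879], 'conf': 0.76}
[-14.22943191  10.59899823] {'centre': [-0.0668, 0.067, -0.2156], 'conf': 0.75}
```

View pics/w1.png

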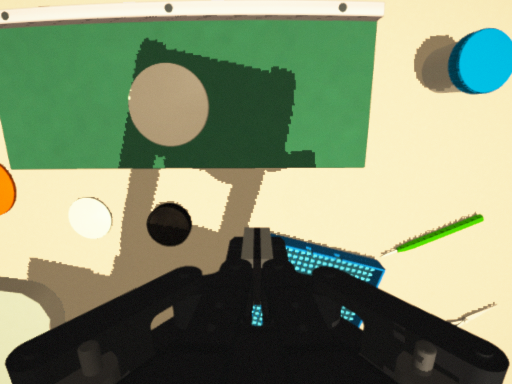

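The wrist view shows the plate at (168,104), the ledge's front-right corner at (364,167), the fence along the top, and the blue pot at (482,60). I measure once more now that the arm is still.

```bash
python3 - <<'E'
from h import *
im=bot.grab_frame("wrist");st();disc(im,"wrist")
m=green(im);n,l,s,_=cv2.connectedComponentsWithStats(m.astype(np.uint8));k=1+s[1:,4].argmax();print(s[k])
P=hull_pts("wrist",l==k,.04);L=np.array([led(p) for p in P])
f=L[(L[:,0]<-45)&(abs(L[:,1]+70)<60)];print("front x",np.median(f[:,0]),"slope",np.polyfit(f[:,1],f[:,0],1))
e=L[(L[:,1]<-130)&(abs(L[:,0])<40)];print("end y",np.median(e[:,1]),np.polyfit(e[:,0],e[:,1],1))
b=L[(L[:,0]>35)&(abs(L[:,1]+70)<60)];print("back x",np.polyfit(b[:,1],b[:,0],1))
E
```

```text
t 2.0 led [-86.5 -58.4] z 154.0 toolx,y in led [1.    0.005] [ 0.005 -1.   ] [ 0.8 -0.2 -0.5] -0.0007614446313537226
disc ((0.5121237635612488, -0.039720211178064346), 0.031598061323165894) 0.82 5335
disc ((0.46203404664993286, 0.11933542042970657), 0.02311858721077442) 0.77 642
disc ((0.42840850353240967, 0.04609442129731178), 0.02006244845688343) 0.75 1439
[    0    17   381   149 48586]
front x -60.706843420672385 slope [ 6.00387744e-03 -6.05055831e+01]
end y -150.1918725255847 [-6.88771302e-03 -1.50186602e+02]
back x [3.05492931e-03 4.79316109e+01]
```

Emit:
{"name": "servo_tool", "arguments": {
  "series": [
    {"tx": 20, "ty": -65, "tz": 30, "twist": 0},
    {"tx": 20, "ty": -65, "tz": 74, "twist": 0},
    {"tx": 20, "ty": -65, "tz": 82, "twist": 0},
    {"tx": 20, "ty": -65, "tz": 82, "twist": 0},
    {"tx": 20, "ty": -65, "tz": 82, "twist": 0}
  ]
}}

```text
clock: 2.55
eef_pos: [0.4581, -0.0367, 0.0728]
eef_rot: [3.137, -0.161, 0.001]
ft_force: [0.5, -0.1, 0.1]
grip_width: 0.002
gripper_force: 0.0
```

```bash
python3 -c "
from h import *
st()"
```

```text
t 2.55 led [-66.1   4.1] z 72.8 toolx,y in led [ 1.    -0.001] [-0.001 -1.   ] [ 0.5 -0.1  0.1] 0.001872649335790448
```

Emit:
{"name": "servo_tool", "arguments": {
  "series": [
    {"tx": 0, "ty": -2.5, "tz": 4, "twist": 0},
    {"tx": 0, "ty": -2.5, "tz": 6, "twist": 0},
    {"tx": 0, "ty": -2.5, "tz": 6, "twist": 0}
  ]
}}

```text
clock: 2.85
eef_pos: [0.4584, -0.0332, 0.0669]
eef_rot: [3.137, -0.159, 0.002]
ft_force: [-0.4, 0.3, -1.0]
grip_width: -0.0
gripper_force: 0.0
```

Emit:
{"name": "servo_tool", "arguments": {
  "series": [
    {"tx": 0, "ty": 0, "tz": 1, "twist": 0},
    {"tx": 0, "ty": 0, "tz": 1, "twist": 0}
  ]
}}

```text
clock: 3.05
eef_pos: [0.4582, -0.0328, 0.0655]
eef_rot: [3.138, -0.158, 0.001]
ft_force: [-0.6, -0.0, 0.7]
grip_width: 0.002
gripper_force: 0.0
```

Emit:
{"name": "servo_tool", "arguments": {
  "series": [
    {"tx": 0, "ty": 0, "tz": 1, "twist": 0},
    {"tx": 0, "ty": 0, "tz": 1, "twist": 0}
  ]
}}

```text
clock: 3.25
eef_pos: [0.4583, -0.0328, 0.0649]
eef_rot: [3.137, -0.158, 0.001]
ft_force: [-1.7, -0.8, 7.0]
grip_width: -0.002
gripper_force: 3.6
```

Emit:
{"name": "servo_tool", "arguments": {
  "series": [
    {"tx": 0, "ty": 0, "tz": -2, "twist": 0},
    {"tx": 7, "ty": 0, "tz": -2, "twist": 0},
    {"tx": 12, "ty": 0, "tz": -2, "twist": 0},
    {"tx": 16, "ty": 0, "tz": -2, "twist": 0},
    {"tx": 20, "ty": 0, "tz": -2, "twist": 0}
  ]
}}

```text
clock: 3.75
eef_pos: [0.4781, -0.0347, 0.0661]
eef_rot: [-3.138, 0.158, 0.002]
ft_force: [-1.5, -0.1, 2.2]
grip_width: 0.001
gripper_force: 1.2
```

Emit:
{"name": "servo_tool", "arguments": {
  "series": [
    {"tx": 4, "ty": 0, "tz": 0, "twist": 0},
    {"tx": 8, "ty": 0, "tz": 0, "twist": 0},
    {"tx": 12, "ty": 0, "tz": 0, "twist": 0},
    {"tx": 15, "ty": 0, "tz": 0, "twist": 0},
    {"tx": 15, "ty": 0, "tz": 0, "twist": 0}
  ]
}}

```text
clock: 4.25
eef_pos: [0.494, -0.0364, 0.0663]
eef_rot: [3.138, -0.158, 0.002]
ft_force: [-0.1, -0.4, 0.4]
grip_width: 0.002
gripper_force: 0.0
```

```bash
cat >> h.py <<'E'
def plate(n):
    im=bot.grab_frame(n);st()
    for d in bot.trace(n,"stage_plate"):
        e=cv2.minEnclosingCircle(hull_pts(n,d["mask"],0.044));print(n,led(e[0]).round(1),round(e[1]*1000,1),d["conf"])
    return im
E
python3 -c "
from h import *
plate('top')
cv2.imwrite('pics/w2.png',plate('wrist'))"
```

```text
t 4.3 led [-30.9   8. ] z 66.3 toolx,y in led [1.    0.001] [ 0.001 -1.   ] [ 0.1  0.1 -1.2] 0.0006411964601535782
top [-84.9 217.8] 23.3 0.48
t 4.4 led [-31.4   8.1] z 66.2 toolx,y in led [1.    0.001] [ 0.001 -1.   ] [-0.2 -0.1  0. ] 0.0005316604470788526
wrist [-61.9 160.3] 23.1 0.7
wrist [9.6 9.8] 31.4 0.62
```

View pics/w2.png

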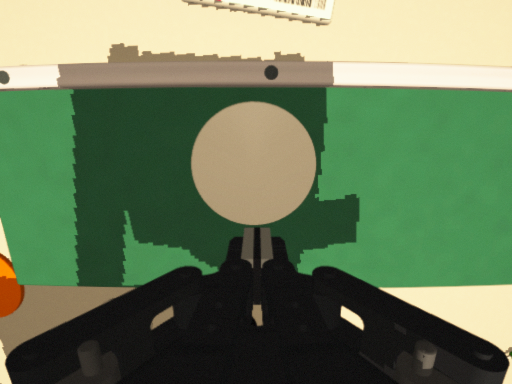

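The plate at (253,163) sits ahead of the fingertips with a gap to the fence of about 9 mm. I push on.

Emit:
{"name": "servo_tool", "arguments": {
  "series": [
    {"tx": 3, "ty": 0, "tz": 0, "twist": 0},
    {"tx": 6, "ty": 0, "tz": 0, "twist": 0},
    {"tx": 8, "ty": 0, "tz": 0, "twist": 0},
    {"tx": 9, "ty": 0, "tz": 0, "twist": 0},
    {"tx": 9, "ty": 0, "tz": 0, "twist": 0}
  ]
}}

```text
clock: 4.95
eef_pos: [0.5014, -0.0371, 0.0662]
eef_rot: [-3.138, 0.158, 0.002]
ft_force: [-2.9, -0.4, 2.2]
grip_width: -0.002
gripper_force: 1.5
```

Emit:
{"name": "servo_tool", "arguments": {
  "series": [
    {"tx": -5, "ty": 0, "tz": 0, "twist": 0},
    {"tx": -12, "ty": 0, "tz": 0, "twist": 0},
    {"tx": -12, "ty": 0, "tz": -10, "twist": 0},
    {"tx": -12, "ty": -35, "tz": -14, "twist": 0},
    {"tx": -12, "ty": -55, "tz": -14, "twist": 0}
  ]
}}

```text
clock: 5.45
eef_pos: [0.4964, 0.0196, 0.0816]
eef_rot: [-3.137, 0.16, -0.004]
ft_force: [0.2, -0.5, -0.5]
grip_width: -0.001
gripper_force: 0.0
```

```bash
python3 -c "
from h import *
plate('wrist')"
```

```text
t 5.5 led [-33.9  66.2] z 81.5 toolx,y in led [1.    0.001] [ 0.001 -1.   ] [1.  2.9 0.3] -0.002868905846623084
wrist [16.4 11. ] 31.5 0.63
wrist [-62.1 185.9] 26.0 0.58
```

Emit:
{"name": "servo_tool", "arguments": {
  "series": [
    {"tx": 30, "ty": 0, "tz": 0, "twist": 0},
    {"tx": 30, "ty": 0, "tz": 10, "twist": 0},
    {"tx": 30, "ty": 0, "tz": 15, "twist": 0},
    {"tx": 30, "ty": 0, "tz": 15, "twist": 0}
  ]
}}

```text
clock: 5.95
eef_pos: [0.5248, 0.0152, 0.0651]
eef_rot: [3.137, -0.159, -0.001]
ft_force: [0.5, -1.1, 2.5]
grip_width: 0.001
gripper_force: 1.5
```

Emit:
{"name": "servo_tool", "arguments": {
  "series": [
    {"tx": 0, "ty": 6, "tz": 0, "twist": 0},
    {"tx": 0, "ty": 12, "tz": 0, "twist": 0},
    {"tx": 0, "ty": 18, "tz": 0, "twist": 0},
    {"tx": 0, "ty": 24, "tz": 0, "twist": 0},
    {"tx": 0, "ty": 30, "tz": 0, "twist": 0}
  ]
}}

```text
clock: 6.45
eef_pos: [0.5188, -0.0125, 0.065]
eef_rot: [-3.133, 0.162, 0.011]
ft_force: [-6.5, 13.1, 9.4]
grip_width: -0.006
gripper_force: 9.8
```

```bash
python3 -c "
from h import *
cv2.imwrite('pics/w3.png',plate('wrist'))"
```

```text
t 6.5 led [-8.6 33.7] z 65.0 toolx,y in led [ 1.    -0.001] [-0.001 -1.   ] [-6.5  8.1  6.9] -0.0023064175477116537
wrist [16.2  3. ] 31.6 0.86
wrist [-53.7 175.1] 26.3 0.78
```

View pics/w3.png

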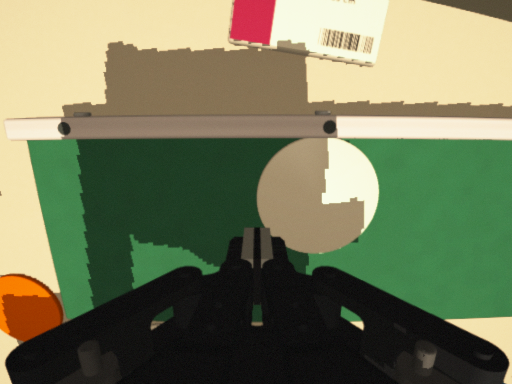

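The plate at (318,195) is on the fence. The contact is too diagonal and the tip drags on the ledge, so I back off, raise and shift rearward.

Emit:
{"name": "servo_tool", "arguments": {
  "series": [
    {"tx": 0, "ty": -8, "tz": -1.5, "twist": 0},
    {"tx": 0, "ty": -14, "tz": -1.5, "twist": 0},
    {"tx": 6, "ty": -14, "tz": -1.5, "twist": 0},
    {"tx": 6, "ty": -14, "tz": -1.5, "twist": 0}
  ]
}}

```text
clock: 6.95
eef_pos: [0.5318, -0.001, 0.067]
eef_rot: [3.137, -0.157, 0.004]
ft_force: [0.5, 0.3, -0.0]
grip_width: -0.002
gripper_force: 0.0
```

```bash
python3 -c "
from h import *
plate('wrist')"
```

```text
t 7.0 led [ 2.8 47. ] z 66.9 toolx,y in led [1.    0.002] [ 0.002 -1.   ] [1.  0.4 0.3] -0.002426908167345461
wrist [15.2  6.5] 31.3 0.83
```

Emit:
{"name": "servo_tool", "arguments": {
  "series": [
    {"tx": 0, "ty": 6, "tz": 0, "twist": 0},
    {"tx": 0, "ty": 12, "tz": 0, "twist": 0},
    {"tx": 0, "ty": 18, "tz": 0, "twist": 0},
    {"tx": 0, "ty": 24, "tz": 0, "twist": 0},
    {"tx": 0, "ty": 30, "tz": 0, "twist": 0}
  ]
}}

```text
clock: 7.55
eef_pos: [0.5264, -0.0313, 0.0667]
eef_rot: [-3.138, 0.159, 0.001]
ft_force: [-0.2, 0.8, 0.1]
grip_width: -0.004
gripper_force: 0.3
```

```bash
python3 -c "
from h import *
plate('wrist')"
```

```text
t 7.6 led [ 1.4 15.7] z 66.8 toolx,y in led [1.    0.001] [ 0.001 -1.   ] [-0.6 -1.   0.3] -0.004734152852385401
wrist [ 16.6 -20.1] 31.5 0.75
wrist [-52.  171.7] 26.4 0.67
```

Emit:
{"name": "servo_tool", "arguments": {
  "series": [
    {"tx": 0, "ty": 7, "tz": 0, "twist": 0},
    {"tx": 0, "ty": 15, "tz": 0, "twist": 0},
    {"tx": 0, "ty": 23, "tz": 0, "twist": 0},
    {"tx": 0, "ty": 31, "tz": 0, "twist": 0},
    {"tx": 0, "ty": 38, "tz": 0, "twist": 0}
  ]
}}

```text
clock: 8.15
eef_pos: [0.5227, -0.0692, 0.0667]
eef_rot: [-3.138, 0.159, 0.0]
ft_force: [-1.3, 0.3, -0.3]
grip_width: -0.0
gripper_force: 0.3
```

Emit:
{"name": "servo_tool", "arguments": {
  "series": [
    {"tx": 0, "ty": 7, "tz": 0, "twist": 0},
    {"tx": 0, "ty": 15, "tz": 0, "twist": 0},
    {"tx": 0, "ty": 23, "tz": 0, "twist": 0},
    {"tx": 0, "ty": 31, "tz": 0, "twist": 0},
    {"tx": 0, "ty": 38, "tz": 0, "twist": 0}
  ]
}}

```text
clock: 8.65
eef_pos: [0.5189, -0.107, 0.0668]
eef_rot: [3.138, -0.158, -0.0]
ft_force: [-0.1, -0.2, 0.0]
grip_width: -0.002
gripper_force: 0.4
```

Emit:
{"name": "servo_tool", "arguments": {
  "series": [
    {"tx": 0, "ty": 7, "tz": 0, "twist": 0},
    {"tx": 0, "ty": 14, "tz": 0, "twist": 0},
    {"tx": 0, "ty": 20, "tz": 0, "twist": 0},
    {"tx": 0, "ty": 24, "tz": 0, "twist": 0},
    {"tx": 0, "ty": 24, "tz": 0, "twist": 0}
  ]
}}

```text
clock: 9.15
eef_pos: [0.5168, -0.1308, 0.0668]
eef_rot: [3.137, -0.159, 0.001]
ft_force: [0.0, 0.3, -0.7]
grip_width: -0.001
gripper_force: 0.0
```

```bash
python3 -c "
from h import *
cv2.imwrite('pics/w4.png',plate('wrist'));plate('top')"
```

```text
t 9.2 led [  1.9 -83.2] z 66.8 toolx,y in led [1.    0.001] [ 0.001 -1.   ] [ 0.2 -0.4  0.2] 0.0034867009812238753
wrist [  16.3 -120. ] 31.8 0.92
wrist [-73.6  70.9] 18.3 0.88
t 9.3 led [  1.8 -82.9] z 66.9 toolx,y in led [1.    0.001] [ 0.001 -1.   ] [ 0.7 -0.1  0.5] -0.0009020217624589092
top [-88.8 203.6] 29.6 0.67
top [-120.9  103.6] 20.5 0.6
top [  -5.5 -128.7] 15.3 0.59
top [ 3.  76.8] 93.3 0.29
```

View pics/w4.png

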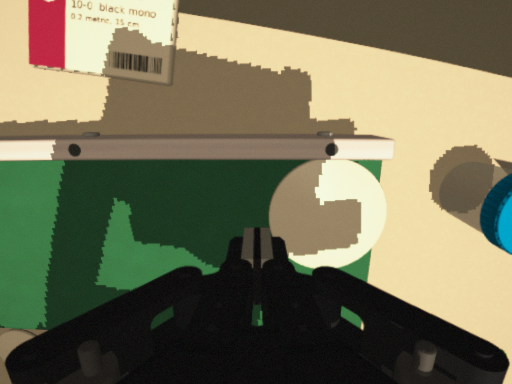

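The plate at (328,213) is on the fence and just starting to overhang the end edge, which runs from (381,160) to (370,262). I push a little more and measure relative to that edge.

Emit:
{"name": "servo_tool", "arguments": {
  "series": [
    {"tx": 0, "ty": 5, "tz": 0, "twist": 0},
    {"tx": 0, "ty": 9, "tz": 0, "twist": 0},
    {"tx": 0, "ty": 13, "tz": 0, "twist": 0},
    {"tx": 0, "ty": 16, "tz": 0, "twist": 0},
    {"tx": 0, "ty": 16, "tz": 0, "twist": 0}
  ]
}}

```text
clock: 9.85
eef_pos: [0.515, -0.1465, 0.0667]
eef_rot: [3.137, -0.159, -0.0]
ft_force: [-0.9, 0.7, 0.1]
grip_width: -0.002
gripper_force: 0.1
```

Emit:
{"name": "servo_tool", "arguments": {
  "series": [
    {"tx": 0, "ty": -6, "tz": 0, "twist": 0},
    {"tx": 0, "ty": -12, "tz": 0, "twist": 0},
    {"tx": -30, "ty": -15, "tz": 0, "twist": 0},
    {"tx": -60, "ty": -15, "tz": -20, "twist": 0},
    {"tx": -60, "ty": -15, "tz": -20, "twist": 0}
  ]
}}

```text
clock: 10.35
eef_pos: [0.4524, -0.1231, 0.0875]
eef_rot: [-3.136, 0.157, 0.006]
ft_force: [0.3, 1.0, -0.1]
grip_width: 0.0
gripper_force: 0.0
```

```bash
python3 - <<'E'
from h import *
im=plate('wrist');cv2.imwrite('pics/w5.png',im)
m=green(im);n,l,s,_=cv2.connectedComponentsWithStats(m.astype(np.uint8))
for k in range(1,n):
    if s[k,4]<500: continue
    L=np.array([led(p) for p in hull_pts("wrist",l==k,.04)])
    e=L[(L[:,1]<-140)&(L[:,0]<-20)&(L[:,0]>-55)]
    b=L[(L[:,0]>40)&(L[:,1]>-100)]
    print(s[k],"end",np.median(e[:,1]) if len(e) else 0,"fence",np.median(b[:,0]) if len(b) else 0)
E
```

```text
t 10.4 led [-60.  -83.1] z 87.5 toolx,y in led [1.    0.001] [ 0.001 -1.   ] [ 0.8 -0.6 -0.5] 0.0013413225377295658
wrist [  21.7 -137.5] 31.5 0.87
wrist [-89.   70.7] 18.7 0.73
[    0    27   369   196 63931] end -147.86237684376243 fence 52.434377609570355
```

View pics/w5.png

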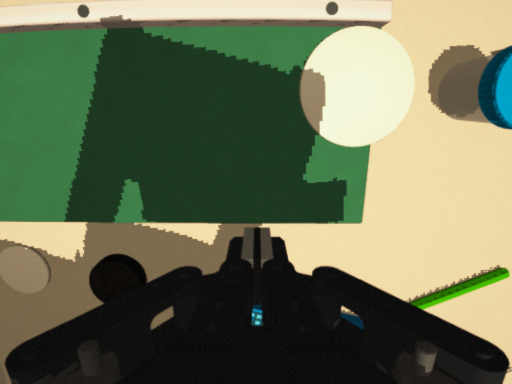

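The plate at (357,87) is against the fence and overhangs the end. Measured against the edges in the same picture it is at y ≈ -139.5 mm, x ≈ 19 mm, and the fingers are clear.

```bash
python3 -c "
from bench import bot
print(bot.job_done())"
```

```text
the job is handed in; nothing more can be done
None
```

I pushed the plate flat along the fence to the blue-pot end and handed the job in; about 20 mm sticks out by camera measurement, and the hand-in gave no verdict.

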